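# Park the blue-capped pipette can against the bench stop

### The arm

A 7-joint arm with a two-finger parallel gripper is mounted at the origin on the work surface. World frame = base frame: x ahead of the robot, y to its left, z up, the work surface at z = 0. Lengths are in mm, angles in rad, forces in N, time in s.
With the tool pointing down it reaches from about 425 to 875 mm from the base axis. Payload 4.7 kg.
Tool frame: the origin (TCP) lies between the finger pads; the fingertips stand 11 mm ahead of it and the grasp point (between the pads) lies 8 mm behind it; z points along the fingers, y is the direction in which the jaws open and shut (so a half turn about z gives the same grasp; the last joint's range is limited). The gripper opens to 87 mm and grips with 3 to 60 N. Pads are 19 mm wide; open, the fingers measure 117 mm over their backs; the gripper's body (75 mm by 190 mm) begins 51 mm behind the grasp point.
Start: joints at [1.354, 0.321, -0.07, 1.45, 0.023, 1.371, -0.057], TCP at [148.67, -632.789, 233.587] pointing down, gripper open.
Joint ranges: [-2.86, 2.86], [-0.3, 2.09], [-1.38, 1.24], [0.06, 2.45], [-1.56, 4.7], [0.09, 2.05], [-2.69, 2.69]. Speed limits (rad/s): [2.57, 2.57, 3.14, 3.14, 3.14, 3.14, 3.14].

### API

Orientations are given as a unit quaternion [x, y, z, w].
In Python, from cell import arm gives the robot as it stands. The module is installed in compiled form; this text tells all that it offers.
- The arm moves only by the tool send_rows, never from a script. Its argument "increments" is a list that holds one entry, the list of rows, each a list of 6 numbers: the shift along the tool's x, y, z in cm, then the turn, a rotation vector about the tool's x, y, z in degrees. In form: [[[x, y, z, wx, wy, wz], ...]]. A call has 1 to 8 rows; each row shifts and turns the commanded pose from where the row before left it, along the tool's axes as they then stand; what a row does not reach is not made up. A row lasts 1/12 s, in which the tool goes at most 41.7 mm and 7.16 degrees, less where a joint would pass 70% of its speed; a pose out of reach is approached as far as the arm can. A call with a gripper value outside its range is refused whole. "gripper" is the gripper's target within -1 to 1 (fully open at 1, half-way at 0, shut at -1), set as the call begins (left out, the last holds). The fingers move at their own pace and stop on an object; "force" is the grip in N (left out, the last holds). Time passes only in rows, so rows that do not move let the fingers close. It gives the time, the measured TCP pose, the force and the opening at its end, in the units of the state.
- arm.state(): the state, without advancing time (a new reading comes with each control period).
- arm.grab_frame(name): name is "side" or "top" or "wrist"; returns a dict with "image" (480x640x3 uint8, red, green, blue), "z_map" (480x640 float32, mm along the optical axis (not along the pixel's ray), 0 where there is no reading), "fx", "fy", "cx", "cy" (pixels), "eye" and "attitude" of the camera in the world. Camera axes: x right, y up, looking along -z (the intrinsics and any distortion apply to the point x, -y, -z); pixel columns grow to the right and rows downward; lengths in mm; the calibration is good to about 2 mm. A picture is of the moment at which its call begins.
- arm.job_done(): hands the job in, once; it reports no verdict.
Trained networks look in a picture, given as the dict that the camera call returned (one of the last four; its "shot" number tells which), for a name from the list of things; names that differ only in an ending like _2 or _b are one class to them, and where a whole thing is asked for, a point or a joint stands for the part that bears it (a point fixed in the world has none). Each returns a list of dicts, best first, with "confidence" (0 to 1); they miss things now and then, are a little off and sometimes report something else, mostly with a low value. They report only what shows in the picture. A call takes as long as a camera call.
- arm.outline_of(picture, query): "pixels" (480x640 bool, what is visible of it).
- arm.pinpoint(picture, query): "position" ([x, y, z] in mm, in world coordinates, good to about 4 mm: a listed point, or the origin of a listed thing).
The state is a dict: "t": time; "joint_pos": joint angles; "qvel": joint speeds; "joint_efforts": joint torques, N m; "ee_pos": TCP position; "tcp_rot": TCP orientation; "ft_force": force on the tool from outside, world axes, zero at the start; "wrist_torque": the same for the moment, N m; "finger_gap": finger opening in mm.
Only numpy, scipy, OpenCV 4.12 (cv2) and the standard library are available. Lean on these libraries where they do the work, as an engineer would, in place of code of your own. Each camera call takes 0.05 s, during which the arm holds its last target.

### The job

The pipette can with the blue ends is lying loose on the lab bench: roll it over to the stop rail with a flat hand on top of it, and leave it lying still against the rail and along it. Roll it from above, without gripping it, lifting it or shoving it from low down at its side, and leave the red-ended can where it is.

Things in the scene. Friction and masses are not known exactly. Their poses are not given: they have to be found in the camera images.
- blue_can_center (a point): Centre (on the axis, mid-length) of the blue-ended pipette can: closed aluminium cylinder, 64 mm in diameter, 220 mm long, 0.3 to 0.6 kg, lying on the bench (top at 64 mm). x runs along the can; y and z turn as it rolls. It lies on either side of the rail, nearly parallel to it, 80 to 155 mm from touching. Rolled, it moves half as far as the hand; let go, it coasts on a little and stops.
- red_can_center (a point): Centre of the red-ended pipette can, otherwise the same (64 mm in diameter, 220 mm long, axis along x). It lies on the other side of the stop rail and must stay there.
- stop: Stop rail fixed to the bench: dark steel bar with yellow ends, 240 mm long (its x axis), 30 mm wide (its y axis), 40 mm high; the origin is the centre of its underside, on the bench. A can that touches its long side has its centre 47 mm from the rail's mid-line.

How it is judged (in metres and radians):
At the end, for the whole second after the job is handed in: The blue-ended can lies on the bench at rest against the rail: its centre within 15 mm of touching distance (at most 62 mm from the rail's mid-line) and within 60 mm of the rail's middle along it, its axis within 10 degrees of the rail's; the red-ended can within 20 mm of its start (y of blue_can_center in the frame of stop between -0.062 and 0.062 m and x of blue_can_center in the frame of stop between -0.06 and 0.06 m and angle between the x axis of blue_can_center and the x axis of stop, either way round below 0.175 rad and height (world z) of blue_can_center below 0.04 m and linear speed of blue_can below 0.02 m/s and distance of red_can_center from where it was at the start of the episode below 0.02 m).
It fails at once if the blue-ended can is lifted off the bench (centre above 50 mm) (height (world z) of blue_can_center above 0.05 m).
It fails at once if the can is gripped or shoved from low down at its side: fingers touching it while the grasp point between the finger pads is less than 62 mm above the bench (contact force between the fingers and blue_can above 0.5 N and height (world z) of the grasp point below 0.062 m).
It fails at once if the red-ended can is moved by more than 20 mm (distance of red_can_center from where it was at the start of the episode above 0.02 m).
It also fails if it takes over 35 s, if anything falls off the work surface, if the arm or the gripper's body presses on something with over 40 N, if the wrist force passes 120 N, or if a joint passes its speed limit or range.

## Working session

There is one attempt and no reset: what is moved stays moved. The work goes in short steps, Python scripts to look and compute and a tool call to move; the robot and the scene stay as the last step left them, time stands still between calls to the robot, and variables do not carry over. Pictures are saved under pics/ and viewed, and the job is handed in when it is done.

Besides the shell and the picture viewer there is one more tool, called after "Request:" as name(argument=value, ...) on one line, values as JSON. send_rows: Moves the arm, as the interface text tells. Its arguments: {"type":"object","properties":{"increments":{"type":"array","items":{"type":"array","items":{"type":"array","items":{"type":"number"}}}},"gripper":{"type":"number"},"force":{"type":"number"}},"required":["increments"]}

```bash
mkdir -p pics; cat > h.py <<'E'
import numpy as np,cv2
from cell import arm
from scipy.spatial.transform import Rotation as R
def cloud(p):
    z=p["z_map"];v,u=np.mgrid[0:480,0:640]
    c=np.stack([(u-p["cx"])/p["fx"]*z,-(v-p["cy"])/p["fy"]*z,-z],-1)
    a=np.array(p["attitude"])
    Rm=a if a.shape==(3,3) else R.from_quat(a).as_matrix()
    return c@Rm.T+np.array(p["eye"])
def axis(p,name,zmin=5):
    o=arm.outline_of(p,name)
    if not o: return None
    m=cv2.erode(o[0]["pixels"].astype(np.uint8),np.ones((3,3)))>0
    q=cloud(p)[m&(p["z_map"]>0)]; q=q[q[:,2]>zmin]
    r=cv2.minAreaRect(q[:,:2].astype(np.float32))
    return o[0]["confidence"],len(q),r,np.percentile(q[:,2],[2,50,98]).round(1)
E
python3 - <<'E'
from h import *
s=arm.state();print(s)
for n in ["top","side"]:
    p=arm.grab_frame(n);cv2.imwrite(f"pics/{n}0.png",p["image"][:,:,::-1])
    for q in ["blue_can_center","red_can_center","stop"]:
        print(n,q,[(d["confidence"],np.round(d["position"],1)) for d in arm.pinpoint(p,q)],axis(p,q))
E
```

```text
{'t': 0.0, 'joint_pos': array([ 1.3541219 ,  0.32183152, -0.07008102,  1.45169762,  0.02262144,
        1.37082384, -0.05689374]), 'qvel': array([-0.00025271, -0.00168096, -0.00010233, -0.0009641 , -0.00018581,
       -0.00145405,  0.00057023]), 'joint_efforts': array([ 3.74094925e-04, -4.91282523e+01, -4.03197370e-01, -3.12528276e+01,
       -6.37278683e-02,  4.34586941e-02,  1.87533419e-04]), 'ee_pos': array([ 148.49073636, -632.24306194,  232.4446098 ]), 'tcp_rot': array([ 9.93347602e-01,  1.15150195e-01, -1.74601132e-04, -9.71117189e-04]), 'ft_force': array([ 0.91559981,  0.41562545, -0.28075858]), 'wrist_torque': array([0.0279131 , 0.04212228, 0.00127031]), 'finger_gap': 87.01732605365413}
top blue_can_center [(0.77, array([ 502.7, -136.5,   33.7]))] (0.61, 5811, ((503.04046630859375, -132.55039978027344), (58.82384490966797, 216.48590087890625), 79.63420867919922), array([40.1, 58.1, 63.1]))
top red_can_center [(0.85, array([552. , 144.3,  30.2]))] (0.83, 5796, ((552.1553955078125, 141.5257568359375), (60.03192138671875, 217.52610778808594), 86.16954040527344), array([37.1, 58.
[... 151 characters left out ...]
1535186767578), 82.68617248535156), array([35.9, 38.3, 40.6]))
side blue_can_center [(0.9, array([ 503.8, -134.3,   29.6]))] (0.78, 7914, ((499.48907470703125, -140.93121337890625), (55.62123107910156, 215.9088134765625), 79.57270050048828), array([24.2, 55.9, 64.3]))
side red_can_center [(0.98, array([549.4, 145.9,  30.5])), (0.67, array([514.5,  -1.2,   3.6]))] (0.67, 4797, ((548.9386596679688, 133.61883544921875), (53.070587158203125, 218.93409729003906), 86.17322540283203), array([16.5, 50.9, 64.1]))
side stop [(0.84, array([517.3,  -2.2,   2.9]))] (0.6, 4646, ((512.4339599609375, -7.472827911376953), (31.475358963012695, 237.1836395263672), 82.56513214111328), array([ 6.2, 35. , 41.4]))
```

View pics/top0.png

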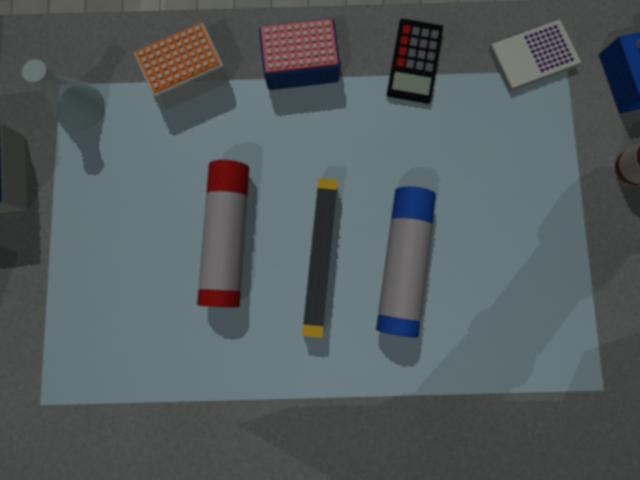

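View pics/side0.png

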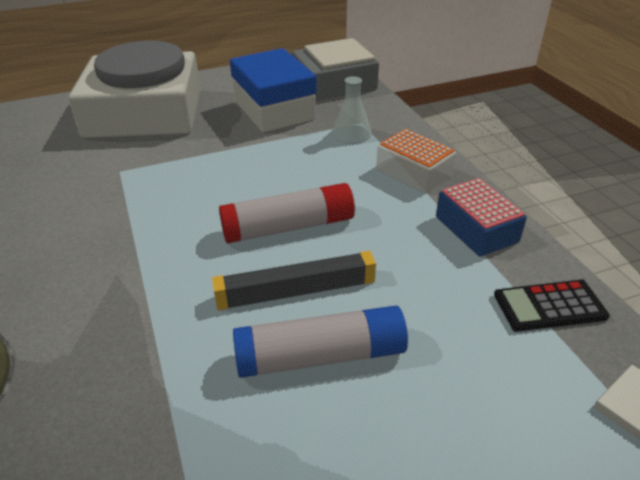

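Both pictures show the blue can to the right of the rail (−y side) and nearly parallel to it. In the top view the can is at about px (406,262), the rail at (320,258) and the red can at (223,233).

It has to roll about 85 mm towards +y. I'll use the closed fingers as a 30 mm flat hand, lined up along the rolling direction, and do it in several strokes. I'm turning the tool and starting the approach.

Request:
send_rows(increments=[[[0, 0, 0, 0, 0, 5.5], [0, 0, 0, 0, 0, 5.5], [0, 0, 0, 0, 0, 5.5], [0, 0, 0, 0, 0, 5.7], [1.5, -3, 0, 0, 0, 0], [1.5, -3, 0, 0, 0, 0], [1.5, -3, 0, 0, 0, 0], [1.5, -3, 0, 0, 0, 0]]], gripper=-1, force=20)

```text
t: 1.37
ee_pos: [227.3, -522.4, 233.6]
tcp_rot: [0.997, -0.078, 0.0, 0.0]
ft_force: [0.1, 0.4, -0.1]
finger_gap: 41.7
```

Request:
send_rows(increments=[[[1.5, -3, 0, 0, 0, 0], [1.5, -3, 0, 0, 0, 0], [1.5, -3, 0, 0, 0, 0], [1.5, -3, 0, 0, 0, 0], [1.5, -3, 0, 0, 0, 0], [1.5, -3, 1, 0, 0, 0], [1.5, -3, 2, 0, 0, 0], [1.5, -3, 2, 0, 0, 0]]])

```text
t: 2.03
ee_pos: [384.0, -304.3, 184.1]
tcp_rot: [0.997, -0.078, 0.001, 0.001]
ft_force: [0.6, -0.8, 0.0]
finger_gap: 0.6
```

```bash
cat > st.py <<'E'
from h import *
import sys
# rail frame
a=np.deg2rad(-7.4);X=np.array([np.cos(a),np.sin(a)]);N=np.array([-X[1],X[0]]);C=np.array([514.5,-4])
s=arm.state();T=R.from_quat(s["tcp_rot"]).as_matrix()
print(round(s["t"],2),s["ee_pos"].round(1),s["ft_force"].round(1),round(s["finger_gap"],1),"tool x,y,z:",T.T.round(3).tolist())
print("joints",s["joint_pos"].round(2))
ps=[]
for n in ["top","side"]:
    p=arm.grab_frame(n);
    d=arm.pinpoint(p,"blue_can_center");r=axis(p,"blue_can_center")
    if d:
        q=np.array(d[0]["position"]);ps.append(q); print(n,d[0]["confidence"],q.round(1),"rail x,y",((q[:2]-C)@X).round(1),((q[:2]-C)@N).round(1),"rect",r and (np.round(r[2][0],1),np.round(r[2][1],1),round(r[2][2],1),r[3]))
    if len(sys.argv)>1: cv2.imwrite(f"pics/{n}_{sys.argv[1]}.png",p["image"][:,:,::-1])
q=np.mean(ps,0); d=T.T@(q-s["ee_pos"]); print("can in tool axes",d.round(1))
E
python3 st.py a
```

```text
2.03 [ 384.  -304.3  184.1] [ 0.6 -0.8  0. ] 0.6 tool x,y,z: [[0.988, -0.156, 0.003], [-0.156, -0.988, 0.002], [0.002, -0.002, -1.0]]
joints [ 0.94  0.02 -0.33  1.9   0.01  1.22 -1.12]
top 0.7 [ 502.  -137.5   25.9] rail x,y 4.8 -134.0 rect (array([ 502.9, -133.8]), array([ 61.5, 217. ]), 79.4, array([39.4, 58.1, 63.1]))
side 0.95 [ 504.6 -134.4   33.5] rail x,y 7.0 -130.6 rect (array([ 539.9, -150. ]), array([ 53. , 134.5]), 78.8, array([23.9, 56.2, 64.3]))
can in tool axes [  91.2 -185.3  154.3]
```

Request:
send_rows(increments=[[[1.5, -2.9, 0.5, 0, 0, 0], [1.5, -2.9, 1, 0, 0, 0], [1.5, -2.9, 1.5, 0, 0, 0], [1.5, -2.9, 2, 0, 0, 0], [1.5, -2.9, 2, 0, 0, 0], [1.6, -2.9, 1.5, 0, 0, 0], [0, 0, 1.5, 0, 0, 0], [0, 0, 0.6, 0, 0, 0]]])

```text
t: 3.0
ee_pos: [499.7, -147.1, 76.2]
tcp_rot: [0.997, -0.078, -0.001, -0.0]
ft_force: [-0.9, -0.6, -0.6]
finger_gap: 0.4
```

```bash
python3 - <<'E'
from cell import arm
s=arm.state();print(s["t"],s["ee_pos"],s["ft_force"])
E
```

```text
3.0 [ 499.66810487 -147.06849846   76.19365863] [-0.92177654 -0.5968734  -0.56716725]
```

Request:
send_rows(increments=[[[0, 0, 0.1, 0, 0, 0], [0, 0, 0.1, 0, 0, 0], [0, 0, 0, 0, 0, 0]]])

```text
t: 3.25
ee_pos: [499.6, -149.8, 76.4]
tcp_rot: [0.997, -0.08, 0.001, 0.001]
ft_force: [0.7, 0.0, -0.3]
finger_gap: 0.8
```

Request:
send_rows(increments=[[[0, 0, 0.1, 0, 0, 0], [0, 0, 0, 0, 0, 0]]])

```text
t: 3.42
ee_pos: [499.8, -148.8, 75.3]
tcp_rot: [0.997, -0.079, 0.001, 0.0]
ft_force: [-1.2, 0.8, 0.0]
finger_gap: 0.5
```

Request:
send_rows(increments=[[[0, 0, 0.1, 0, 0, 0], [0, 0, 0, 0, 0, 0]]])

```text
t: 3.58
ee_pos: [500.0, -148.3, 74.4]
tcp_rot: [0.997, -0.079, 0.001, 0.001]
ft_force: [-1.2, -0.9, 3.8]
finger_gap: 0.8
```

Contact at 3.8 N. I'll press a little harder and roll.

Request:
send_rows(increments=[[[0, 0, 0.1, 0, 0, 0], [0, -0.5, 0, 0, 0, 0], [0, -0.7, 0, 0, 0, 0], [0, -0.8, 0, 0, 0, 0], [0, -0.8, 0, 0, 0, 0], [0, -0.8, 0, 0, 0, 0], [0, -0.8, 0, 0, 0, 0], [0, 0, -1.5, 0, 0, 0]]])

```text
t: 4.25
ee_pos: [505.7, -101.8, 86.6]
tcp_rot: [0.997, -0.077, -0.001, -0.001]
ft_force: [-0.9, 0.7, -1.2]
finger_gap: 0.6
```

```bash
python3 st.py b
```

```text
4.25 [ 505.7 -101.8   86.6] [-0.9  0.7 -1.2] 0.6 tool x,y,z: [[0.988, -0.153, -0.002], [-0.153, -0.988, -0.001], [-0.002, 0.002, -1.0]]
joints [ 0.63  0.2  -0.53  1.93  0.12  1.04 -1.67]
side 0.66 [ 509.8 -101.1   31.4] rail x,y 7.8 -96.9 rect (array([ 505.8, -111. ]), array([ 52. , 217.6]), 79.2, array([22.4, 52.5, 64.1]))
can in tool axes [ 4.  -1.2 55.2]
```

Request:
send_rows(increments=[[[0, 1.0, 0, 0, 0, 0], [0, 0, 0, 0, 0, 0], [0, 0, 0, 0, 0, 0], [0, 0, 0, 0, 0, 0]]])

```text
t: 4.88
ee_pos: [504.7, -114.4, 87.2]
tcp_rot: [0.997, -0.079, -0.0, -0.0]
ft_force: [0.8, -0.6, -0.5]
finger_gap: 0.5
```

```bash
python3 st.py c
```

```text
4.88 [ 504.7 -114.4   87.2] [ 0.8 -0.6 -0.5] 0.5 tool x,y,z: [[0.988, -0.157, -0.0], [-0.157, -0.988, -0.0], [-0.0, 0.0, -1.0]]
joints [ 0.65  0.2  -0.52  1.93  0.12  1.04 -1.65]
side 0.61 [511.8 -98.3  31.7] rail x,y 9.5 -93.9 rect (array([ 499.1, -139.6]), array([130.8, 219.3]), 78.2, array([20.6, 50.1, 64.2]))
can in tool axes [  4.5 -17.   55.5]
```

Request:
send_rows(increments=[[[0.4, -0.5, 1.0, 0, 0, 0], [0, 0, 0.4, 0, 0, 0], [0, 0, 0.1, 0, 0, 0]]])

```text
t: 5.43
ee_pos: [510.8, -110.1, 73.9]
tcp_rot: [0.997, -0.078, 0.001, 0.001]
ft_force: [-6.4, -0.7, 22.0]
finger_gap: 0.3
```

Request:
send_rows(increments=[[[0, -0.5, 0, 0, 0, 0], [0, -0.7, 0, 0, 0, 0], [0, -0.8, 0, 0, 0, 0], [0, -0.8, 0, 0, 0, 0], [0, -0.8, 0, 0, 0, 0], [0, -0.8, 0, 0, 0, 0], [0, 0, -1.5, 0, 0, 0]]])

```text
t: 6.02
ee_pos: [516.0, -63.5, 86.2]
tcp_rot: [0.997, -0.077, -0.001, -0.001]
ft_force: [-0.4, 0.3, 0.1]
finger_gap: 0.4
```

Request:
send_rows(increments=[[[0, 1.0, 0, 0, 0, 0], [0, 0, 0, 0, 0, 0], [0, 0, 0, 0, 0, 0], [0, 0, 0, 0, 0, 0], [0, 0, 0, 0, 0, 0]]])

```text
t: 6.43
ee_pos: [514.3, -76.3, 86.6]
tcp_rot: [0.997, -0.079, -0.001, -0.0]
ft_force: [0.6, 0.9, 0.3]
finger_gap: 0.5
```

```bash
python3 st.py d
```

```text
6.43 [514.3 -76.3  86.6] [0.6 0.9 0.3] 0.5 tool x,y,z: [[0.988, -0.157, -0.002], [-0.157, -0.988, -0.0], [-0.002, 0.0, -1.0]]
joints [ 0.59  0.21 -0.55  1.92  0.13  1.04 -1.73]
side 0.62 [516.9 -56.6  30.1] rail x,y 9.2 -51.9 rect (array([513.6, -68. ]), array([ 55.3, 217.1]), 77.8, array([22.4, 50.3, 64. ]))
can in tool axes [ -0.4 -19.8  56.5]
```

The can reads about 52 mm from the rail's mid-line, so it's almost touching. I'll back the hand off for a clear view.

Request:
send_rows(increments=[[[0, 0, -3, 0, 0, 0], [0, 1, -3, 0, 0, 0], [0, 3, -3, 0, 0, 0], [0, 3, -1, 0, 0, 0], [0, 3, 0, 0, 0, 0], [0, 3, 0, 0, 0, 0], [0, 3, 0, 0, 0, 0], [0, 3, 0, 0, 0, 0]]])

```text
t: 7.4
ee_pos: [485.1, -264.7, 187.3]
tcp_rot: [0.997, -0.078, 0.0, 0.0]
ft_force: [-0.7, 0.3, 0.4]
finger_gap: 0.3
```

```bash
python3 st.py e; python3 - <<'E'
from h import *
for n in ["top","side"]:
    p=arm.grab_frame(n)
    for q in ["red_can_center","stop"]: print(n,q,[(d["confidence"],np.round(d["position"],1)) for d in arm.pinpoint(p,q)],axis(p,q))
E
```

```text
7.4 [ 485.1 -264.7  187.3] [-0.7  0.3  0.4] 0.3 tool x,y,z: [[0.988, -0.156, 0.0], [-0.156, -0.988, 0.001], [0.0, -0.001, -1.0]]
joints [ 0.82  0.17 -0.41  1.75  0.07  1.24 -1.33]
top 0.62 [517.8 -57.5  30.9] rail x,y 10.2 -52.6 rect (array([516.5, -57.2]), array([ 59.9, 215.1]), 79.5, array([43.4, 58.4, 63.1]))
side 0.86 [521.  -59.7  32.3] rail x,y 13.6 -54.4 rect (array([460.9, -55.5]), array([ 55.3, 109.3]), 79.9, array([23.4, 54.2, 64.2]))
can in tool axes [   1.7 -209.   155.6]
top red_can_center [(0.9, array([549.3, 145.3,  31.2]))] (0.57, 5719, ((551.9386596679688, 140.94833374023438), (58.27469253540039, 217.5292205810547), 85.90953063964844), array([38.7, 58.1, 63.2]))
top stop [(0.69, array([514.2,  -6.5,   2.2]))] (0.74, 2838, ((513.9537353515625, -3.592662811279297), (29.525066375732422, 237.08468627929688), 82.77989959716797), array([35.9, 38.3, 40.6]))
side red_can_center [(0.88, array([551.7, 145.6,  30.6]))] (0.58, 2548, ((506.1475830078125, 134.57427978515625), (49.19493865966797, 133.8793182373047), 84.47489929199219), array([18.6, 51.7, 64.2]))
side stop [(0.98, array([515.8,   0. ,   3.2]))] (0.57, 1283, ((459.8249206542969, 1.517862319946289), (33.671085357666016, 131.2845001220703), 82.96846771240234), array([ 9.5, 39.6, 41.7]))
```

View pics/top_e.png

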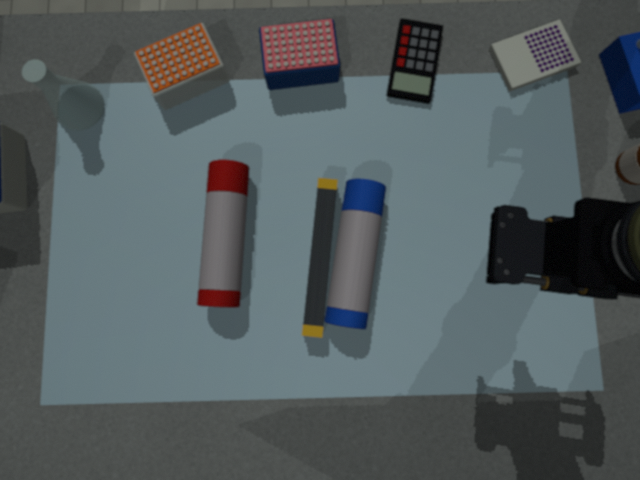

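View pics/side_e.png

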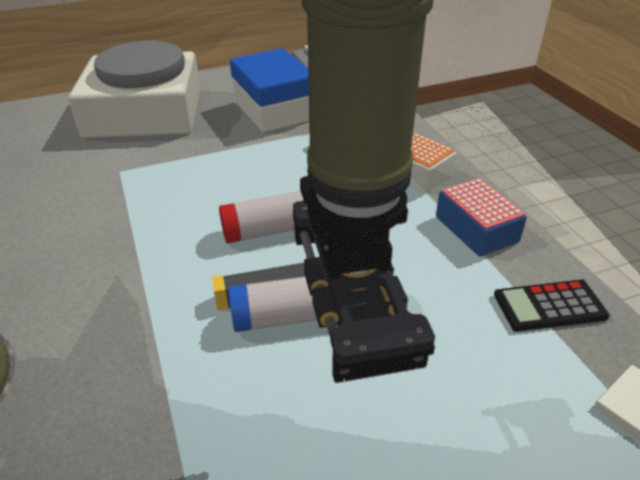

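The top view shows the blue can's near end touching the rail (px ~(330,325)), with its axis about 3° off the rail's. A centre distance of about 53 mm fits that (47 + 110·sin 3°). The side view is partly hidden by the arm. I'll check that the can is still, then hand in.

Request:
send_rows(increments=[[[0, 0, 0, 0, 0, 0], [0, 0, 0, 0, 0, 0], [0, 0, 0, 0, 0, 0], [0, 0, 0, 0, 0, 0], [0, 0, 0, 0, 0, 0], [0, 0, 0, 0, 0, 0], [0, 0, 0, 0, 0, 0], [0, 0, 0, 0, 0, 0]]])

```text
t: 8.87
ee_pos: [485.5, -263.3, 187.0]
tcp_rot: [0.997, -0.078, 0.0, 0.0]
ft_force: [0.3, 0.1, 0.5]
finger_gap: 0.5
```

```bash
python3 st.py f; python3 -c "
import cv2,numpy as np
a=cv2.imread('pics/top_e.png').astype(int);b=cv2.imread('pics/top_f.png').astype(int)
print(abs(a-b)[150:350,290:400].mean(), abs(a-b)[380:470,60:200].mean())"
```

```text
8.87 [ 485.5 -263.3  187. ] [0.3 0.1 0.5] 0.5 tool x,y,z: [[0.988, -0.156, 0.0], [-0.156, -0.988, 0.0], [0.0, -0.0, -1.0]]
joints [ 0.82  0.17 -0.41  1.75  0.07  1.24 -1.33]
top 0.95 [518.7 -58.6  29. ] rail x,y 11.2 -53.6 rect (array([517. , -57.1]), array([ 61.2, 216.5]), 79.9, array([42. , 58.2, 63.2]))
can in tool axes [   0.9 -207.4  158. ]
0.7502272727272727 0.7097883597883597
```

The can is still: the image change around it is at noise level. Handing in.

```bash
python3 -c "
from cell import arm
print(arm.job_done())"
```

```text
the job is handed in; nothing more can be done
None
```

The blue-ended can is lying still against the stop rail, and I handed the job in at about 9 s of the 35 s allowed. I rolled it there in two strokes from above, with the closed fingertips as a flat hand. The peak force I read was about 22 N while pressing down, but I did not read forces during the strokes. The fingertips stayed at about the height of the can's top.

Last checks:
- **Distance from the rail:** the can's centre read 53–54 mm from the rail's mid-line (limit 62). It touches at its near end rather than along its whole length.
- **Position along the rail:** it sits about 11 mm from the rail's middle (limit 60).
- **Angle:** its axis is about 3° off the rail's (limit 10°).
- **At rest:** two pictures about 1.4 s apart showed no change around the can beyond noise.
- **Red-ended can:** its measured position agrees with the start to within about 3 mm, which is measuring error.

The side camera's view of the blue can was partly blocked by the arm at the end. In the final check the network did not find the can in that view, so the final numbers come from the top camera alone.

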